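Fit the right platform on the shaker

TASK

Fit the blue platform that matches the shaker onto it: take the one with three stud holes by its black handle, put it over the spindle with its holes turned in line with the three orange studs, set it down (do not drop it) until it lies flat and fully home on the drive plate, and let go. Leave the four-hole platform where it lies.

Things in the scene. Friction and masses are not known exactly. Their poses are not given: they have to be found in the camera images.
- platform_three_grip (a point): Blue round plate, 136 mm across, 8 thick, about 0.25 kg, flat on the desk: 36 mm centre bore, three 26 mm through holes 44 mm from the axis at 90, 210, 330 deg from x (ccw from above). Black handle over the bore: level bar along x, 64 long, 14 wide, 16 high, on 7 mm legs at its ends (48 mm clear between). Point: centre of the bar, on the axis, 55 mm above the plate's underside. z up.
- shaker_seat (a point): Shaker: white unit 140x140x30 mm, fixed, with a dark round drive plate (does not turn), 124 mm across. Point: centre of that plate's flat top, 40 mm above the desk, where the platform's underside rests when home; z up. On it: steel spindle 18 dia, 28 high, at the centre; three orange studs 10 dia, 18 high, 44 mm out at 90, 210, 330 deg from x (ccw from above). Spindle and stud tips are tapered.
- platform_four_grip (a point): The other platform, to be left alone: same blue plate, size and handle, but four 26 mm holes, at 45, 135, 225, 315 deg from x. Point: centre of the handle bar, 55 mm above the plate's underside; x along the bar, z up. The two platforms may lie in either order.

How it is judged:
By the outcome, as a careful person would: the job done as asked, in the order asked, and still so for the second after the job is handed in, with the robot touching nothing.
It also fails if it takes over 38 s, if anything falls off the work surface, if the arm or the gripper's body presses on something with over 40 N, if the wrist force passes 120 N, or if a joint passes its speed limit or range.

ROBOT

A 6-joint arm with a two-finger parallel gripper is mounted at the origin on a cart in front of the work surface, level with it; the furniture and walls round the work are solid. World frame = base frame: x ahead of the robot, y to its left, z up, the work surface at z = 0. Lengths are in m, angles in rad, forces in N, time in s.
With the tool pointing down it reaches from about 0.3 to 1 m from the base axis. Payload 5.1 kg.
Tool frame: the origin (TCP) lies midway between the tips of the shut fingers; the grasp point (between the pads) lies 19 mm behind it; z points along the fingers, x is the direction in which the jaws open and shut, and the axes are right-handed (so a half turn about z gives the same grasp; the last joint's range is limited). The gripper opens to 95 mm and grips with 3 to 60 N. Pads are 20 mm wide; open, the fingers measure 119 mm over their backs; the gripper's body (75 mm by 180 mm) begins 59 mm behind the grasp point.
Start: joints at [1.123, 0.124, 1.65, -0, 1.367, -0.083], TCP at [0.232, 0.607, 0.184] pointing down, gripper open.
Joint ranges: [-2.61, 2.61], [-1.02, 2.33], [0.03, 2.71], [-1.35, 4.49], [0.32, 2.68], [-2.91, 2.91]. Speed limits (rad/s): [2.57, 2.57, 3.14, 3.14, 3.14, 3.14].

INTERFACE

Orientations are given as a 3x3 rotation matrix whose columns are the frame's x, y, z axes.
In Python, from bench import r gives the robot as it stands. The module is installed in compiled form; this text tells all that it offers.
- The arm moves only by the tool servo_tool, never from a script. Its argument "series" is a list of rows, each an object with "slide": the shift along the world's x, y, z in mm, a list of three; "roll": the turn about the world's z in rad; "gripper": the finger opening in mm, from 0 to 95.1. In form: [{"slide": [x, y, z], "roll": roll, "gripper": gripper}, ...]. A call has 1 to 5 rows; each row is the pose to reach, as a shift and turn from the pose commanded when the call began; what a row does not reach only later rows make up. A row lasts 1/8 s, in which the tool goes at most 62.5 mm and 10.7 degrees, less where a joint would pass 70% of its speed; a pose out of reach is approached as far as the arm can. A call with a gripper value outside its range is refused whole. The fingers move at their own pace and stop on an object; "force" is the grip in N (left out, the last holds). Time passes only in rows, so rows that repeat a pose let the fingers close. It gives the time, the measured TCP pose, the force and the opening at its end, in the units of the state.
- r.read_state(): the state, without advancing time (a new reading comes with each control period).
- r.grab_frame(name): name is "scene" or "top" or "wrist"; returns the picture (420x560x3 uint8, blue, green, red); there is no depth.
- r.camera_params(name): a dict with "intrinsics" (3x3 intrinsics, pixels), "R" (3x3) and "t" (3): a world point X has camera coordinates R X + t. Camera axes: x right, y down, z forward; pixel columns grow to the right and rows downward; lengths in m; the calibration is good to about 2 mm. A picture is of the moment at which its call begins: read the wrist's pose just before it. camera_params takes no time and is no camera call; for the wrist camera it gives the pose at the moment of the call.
- r.finish_job(): hands the job in, once; it reports no verdict.
Trained networks look in the newest picture that a camera, given by its name, has taken for a name from the list of things; names that differ only in an ending like _2 or _b are one class to them, and where a whole thing is asked for, a point or a joint stands for the part that bears it (a point fixed in the world has none). Each returns a list of dicts, best first, with "p" (0 to 1); they miss things now and then, are a little off and sometimes report something else, mostly with a low value. They report only what shows in the picture. A call takes as long as a camera call.
- r.boxes_of(query, camera): "position" ([x, y, z] in m, in world coordinates, good to about 4 mm: the middle of the surface that is visible of it).
The state is a dict: "t": time; "joint_pos": joint angles; "joint_vel": joint speeds; "effort": joint torques, N m; "tcp_pos": TCP position; "ee_rot": TCP orientation; "force": force on the tool from outside, world axes, zero at the start; "torque": the same for the moment, N m; "width": opening from 0.0 (shut) to 1.0 (fully open).
Only numpy, scipy, OpenCV 4.12 (cv2) and the standard library are available. Lean on these libraries where they do the work, as an engineer would, in place of code of your own. Each camera call takes 0.05 s, during which the arm holds its last target.

## Working session

There is one attempt and no reset: what is moved stays moved. The work goes in short steps, Python scripts to look and compute and a tool call to move; the robot and the scene stay as the last step left them, time stands still between calls to the robot, and variables do not carry over. Pictures are saved under pics/ and viewed, and the job is handed in when it is done.

Besides the shell and the picture viewer there is one more tool, called after "Call:" as a command line: name --argument value ..., lists and objects as JSON in quotes. servo_tool: Moves the arm, as the interface text tells. Its arguments: {"type":"object","properties":{"series":{"type":"array","items":{"type":"object","properties":{"slide":{"type":"array","items":{"type":"number"}},"roll":{"type":"number"},"gripper":{"type":"number"}}}},"force":{"type":"number"}},"required":["series"]}

```bash
mkdir -p pics
python3 - <<'E'
from bench import r
import cv2,numpy as np
s=r.read_state(); print(s['t'],s['tcp_pos'],s['ee_rot'],s['width'],s['force'])
for n in ("top","scene"):
    cv2.imwrite(f"pics/{n}0.png",r.grab_frame(n))
    p=r.camera_params(n); print(n,p)
    if n=="top":
        for q in ("platform_three_grip","platform_four_grip","shaker_seat"):
            print(q,r.boxes_of(q,n))
E
```

```text
0.0 [0.23161706 0.60656491 0.18266767] [[ 3.56725004e-01  9.34209013e-01 -8.89190304e-04]
 [ 9.34207080e-01 -3.56726080e-01 -1.90656794e-03]
 [-2.09833033e-03 -1.50567421e-04 -9.99997787e-01]] 0.9995492888735177 [-0.08932647 -0.07421474 -0.50972033]
top {'intrinsics': array([[380.47303624,   0.        , 280.63590775],
       [  0.        , 380.47303624, 205.09984321],
       [  0.        ,   0.        ,   1.        ]]), 'R': array([[ 0.01825153, -0.99981869,  0.0054281 ],
       [-0.99619528, -0.01864756, -0.08513068],
       [ 0.08521647, -0.00385368, -0.99635501]]), 't': array([0.13939622, 0.5171113 , 0.88590765])}
platform_three_grip [{'position': [0.4698, 0.3821, 0.007], 'p': 0.56}]
platform_four_grip [{'position': [0.5461, 0.1957, 0.0109], 'p': 0.6}]
shaker_seat [{'position': [0.4969, -0.1236, 0.0359], 'p': 0.71}]
scene {'intrinsics': array([[476.09889269,   0.        , 281.74769228],
       [  0.        , 476.09889269, 211.18064719],
       [  0.        ,   0.        ,   1.        ]]), 'R': array([[ 0.78486371, -0.61955844,  0.0116745 ],
       [-0.33501633, -0.44010105, -0.83311171],
       [ 0.52129935,  0.649968  , -0.55298154]]), 't': array([-0.33041459,  0.29135449,  0.62469951])}
```

View pics/top0.png

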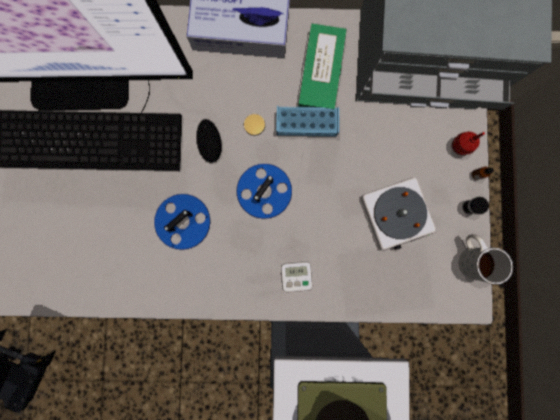

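View pics/scene0.png

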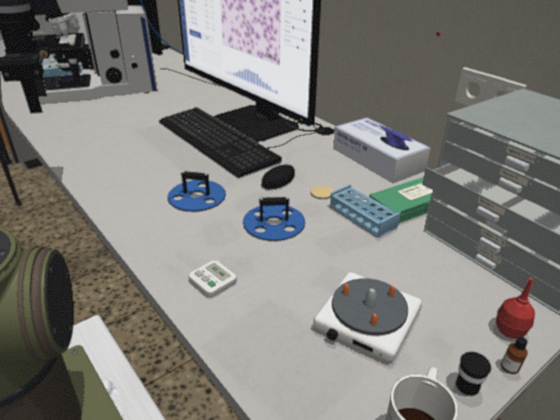

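```bash
cat > h.py <<'E'
import cv2,numpy as np
from bench import r
def proj(p,X):
    X=np.atleast_2d(X); c=X@p['R'].T+p['t']; u=c@p['intrinsics'].T; return u[:,:2]/u[:,2:]
def unproj(p,uv,z):
    d=p['R'].T@np.linalg.solve(p['intrinsics'],[uv[0],uv[1],1]); o=-p['R'].T@p['t']
    return o+d*(z-o[2])/d[2]
E
python3 - <<'E'
from h import *
im=cv2.imread('pics/top0.png')
a=cv2.resize(im[155:255,145:305],None,fx=5,fy=5,interpolation=cv2.INTER_CUBIC);cv2.imwrite('pics/z1.png',a)
a=cv2.resize(im[170:260,350:450],None,fx=6,fy=6,interpolation=cv2.INTER_CUBIC);cv2.imwrite('pics/z2.png',a)
p=r.camera_params('top')
h=cv2.cvtColor(im,cv2.COLOR_BGR2HSV)
m=cv2.inRange(h,(105,150,60),(125,255,255)); m[:, :150]=0; m[:,300:]=0;m[:150]=0;m[255:]=0
for xs in ((150,225),(225,300)):
    q=np.zeros_like(m);q[:,xs[0]:xs[1]]=m[:,xs[0]:xs[1]]
    pts=cv2.findNonZero(q);e=cv2.fitEllipse(cv2.convexHull(pts)); print(e, unproj(p,e[0],.008))
m=cv2.inRange(h,(3,150,80),(18,255,255)); n,l,st,c=cv2.connectedComponentsWithStats(m)
for i in range(1,n):
    if 370<c[i][0]<430 and 180<c[i][1]<240: print(c[i],st[i][4],unproj(p,c[i],.055))
E
```

```text
((181.76329040527344, 221.33815002441406), (53.68733215332031, 54.806663513183594), 54.69612121582031) [0.47189909 0.38633322 0.008     ]
((263.83782958984375, 190.73802185058594), (53.32180404663086, 53.792415618896484), 71.68714141845703) [0.54985427 0.19030755 0.008     ]
[405.75       193.33333333] 12 [ 0.5442479  -0.13912471  0.055     ]
[384.81818182 218.18181818] 11 [ 0.48595274 -0.09046358  0.055     ]
[417.45454545 224.63636364] 11 [ 0.47253309 -0.16528774  0.055     ]
```

View pics/z1.png

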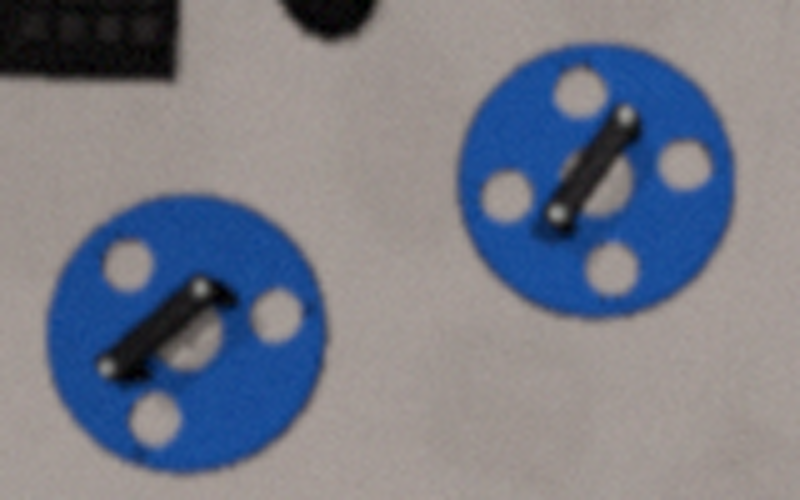

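View pics/z2.png

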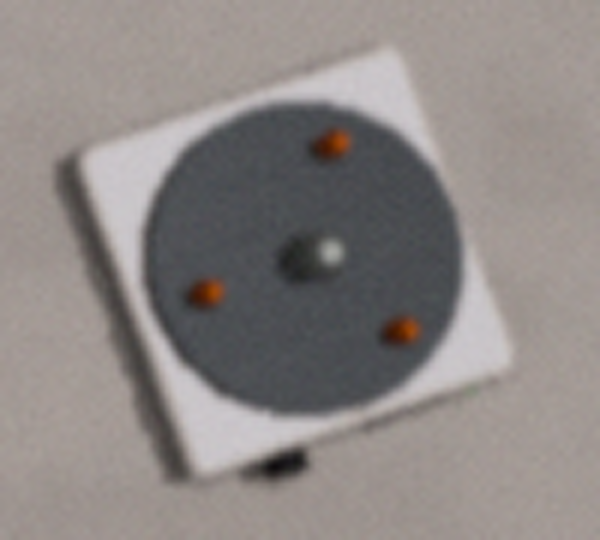

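Run:
```python
from h import *
from scipy.optimize import least_squares
p=r.camera_params('top'); D=np.pi/180
def C(x,y): return np.array([145+(x-2)/5.,155+(y-2)/5.])
obs=np.array([C(129,265),C(277,316),C(156,418),C(201,290),C(108,368)])
def rs(q,a,rad): return rad*np.array([np.cos(q+a),np.sin(q+a)])
def model(v):
    X=[np.r_[v[:2]+rs(v[2],(90+g)*D,.044),.006] for g in (0,240,120)]
    X+= [np.r_[v[:2]+rs(v[2],a,.0285),.063] for a in (0,np.pi)]
    return proj(p,X)
s=least_squares(lambda v:(model(v)-obs).ravel(),[.47,.386,-.86]); print('plat',s.x,s.x[2]/D,np.round(s.fun,2))
im=cv2.imread('pics/top0.png')
st=np.array([[405.75,193.33],[384.82,218.18],[417.45,224.64]])
f=lambda v:(proj(p,[np.r_[v[:2]+rs(v[2],a*D,.044),.052] for a in (-10,110,230)])-st).ravel()
s=least_squares(f,[.5,-.13,0]); print('seat',s.x,s.x[2]/D-10,np.round(s.fun,2))
# drive plate circle
g=cv2.cvtColor(im,cv2.COLOR_BGR2GRAY); m=((g<125)*255).astype(np.uint8); q=np.zeros_like(m); q[182:242,370:430]=m[182:242,370:430]
n,l,stt,c=cv2.connectedComponentsWithStats(q); i=1+np.argmax(stt[1:,4]); k=cv2.convexHull(cv2.findNonZero((l==i).astype(np.uint8))); e=cv2.fitEllipse(k); print(e,unproj(p,e[0],.04))
```

```text
plat [ 0.47211501  0.38629525 -0.8383115 ] -48.03171063868817 [-0.02 -0.05 -0.03  0.04 -0.18  0.37  0.52 -0.61 -0.3   0.26]
seat [ 5.01130666e-01 -1.32602371e-01  6.01779087e-05] -9.996552059810117 [ 0.05  0.07 -0.02  0.02 -0.03 -0.09]
((399.99676513671875, 212.70703125), (51.9852409362793, 53.262351989746094), 103.7812271118164) [ 0.50025953 -0.13023242  0.04      ]
```

Call:
servo_tool --series '[{"slide":[48,-44,0],"roll":-0.1,"gripper":60},{"slide":[96,-88,0],"roll":-0.2,"gripper":60},{"slide":[140,-130,0],"roll":-0.3,"gripper":60},{"slide":[180,-165,0],"roll":-0.4,"gripper":60},{"slide":[210,-195,0],"roll":-0.482,"gripper":60}]'

```text
t: 0.88
tcp_pos: [0.4434, 0.4104, 0.1839]
ee_rot: [[0.752, 0.659, 0.0], [0.659, -0.752, -0.0], [0.0, 0.0, -1.0]]
force: [0.8, 0.6, -0.4]
width: 0.638
```

Call:
servo_tool --series '[{"slide":[20,-16,-5],"roll":0,"gripper":60},{"slide":[30,-25.5,-10],"roll":0,"gripper":60},{"slide":[30,-25.5,-10],"roll":0,"gripper":60}]'

```text
t: 1.25
tcp_pos: [0.4717, 0.3862, 0.1731]
ee_rot: [[0.75, 0.662, -0.001], [0.662, -0.75, -0.001], [-0.002, -0.0, -1.0]]
force: [0.1, 0.2, 0.1]
width: 0.632
```

Run:
```python
from h import *
D=np.pi/180
s=r.read_state(); p=r.camera_params('wrist'); im=r.grab_frame('wrist'); cv2.imwrite('pics/w1.png',im)
print(s['t'],s['tcp_pos'],s['ee_rot'],s['width'],s['force'])
c=np.array([.472,.386]); a=-48.3*D
for g in (90,210,330): 
    X=np.r_[c+.044*np.array([np.cos(a+g*D),np.sin(a+g*D)]),.008]; print(proj(p,X))
for sg in (1,-1): print('bar',proj(p,np.r_[c+sg*.0285*np.array([np.cos(a),np.sin(a)]),.063]))
print(proj(p,[.472,.386,.008]))
np.savez('w1.npz',**p)
```

```text
1.25 [0.47169699 0.38622917 0.17307128] [[ 7.49760741e-01  6.61707372e-01 -1.47811508e-03]
 [ 6.61707208e-01 -7.49762046e-01 -6.67221794e-04]
 [-1.54974017e-03 -4.77822696e-04 -9.99998685e-01]] 0.6319046651402811 [0.07503494 0.18387151 0.11439591]
[[318.73316532 188.79270032]]
[[264.88402315 158.03079712]]
[[266.09395826 218.54773361]]
bar [[283.36048031 224.26943946]]
bar [[283.0913737  171.85260065]]
[[283.24057349 188.96991788]]
```

View pics/w1.png

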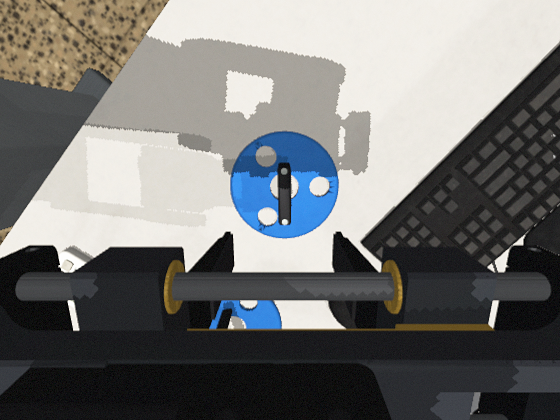

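Call:
servo_tool --series '[{"slide":[-1,1,-40],"roll":0,"gripper":50},{"slide":[-1,1,-80],"roll":0,"gripper":50},{"slide":[-1,1,-110],"roll":0,"gripper":50},{"slide":[-1,1,-130],"roll":0,"gripper":50},{"slide":[-1,1,-137],"roll":0,"gripper":50}]'

```text
t: 1.92
tcp_pos: [0.4699, 0.388, 0.0359]
ee_rot: [[0.748, 0.663, -0.001], [0.663, -0.748, -0.001], [-0.002, -0.0, -1.0]]
force: [0.1, 0.3, -0.1]
width: 0.526
```

Call:
servo_tool --series '[{"slide":[0,0,0],"roll":0,"gripper":30},{"slide":[0,0,0],"roll":0,"gripper":20},{"slide":[0,0,0],"roll":0,"gripper":10},{"slide":[0,0,0],"roll":0,"gripper":5},{"slide":[0,0,0],"roll":0,"gripper":5}]' --force 35

```text
t: 2.55
tcp_pos: [0.4711, 0.3877, 0.0372]
ee_rot: [[0.749, 0.662, 0.0], [0.662, -0.749, 0.0], [0.0, 0.0, -1.0]]
force: [0.3, -0.3, -0.1]
width: 0.078
```

Run:
```python
from h import *
print(r.read_state()['width'])
im=r.grab_frame('wrist'); cv2.imwrite('pics/w2.png',im)
cv2.imwrite('pics/s2.png',cv2.resize(r.grab_frame('scene')[100:300,100:350],None,fx=3,fy=3)); print(r.read_state()['width'])
```

```text
0.07789593403973342
0.05965680546272136
```

View pics/w2.png

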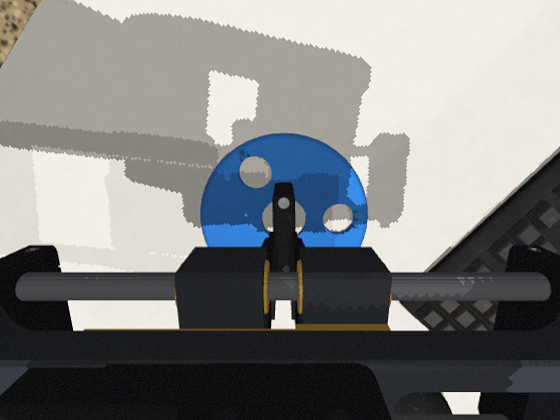

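View pics/s2.png

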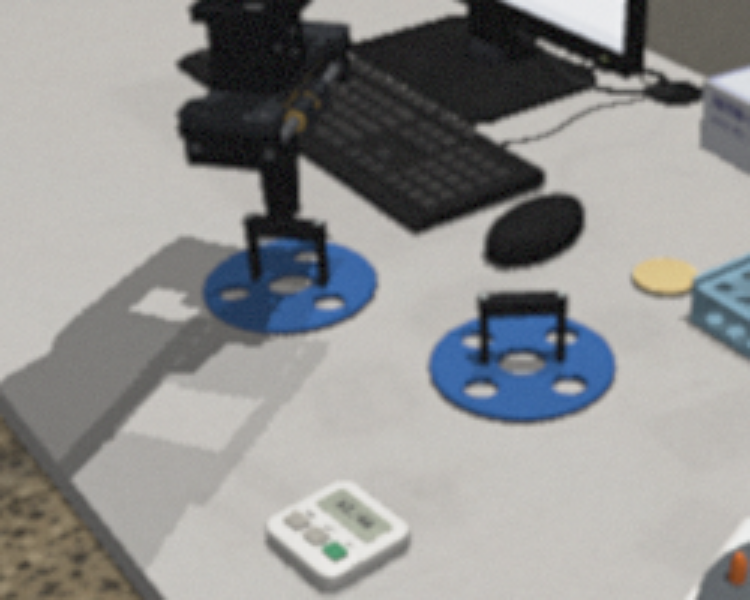

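Run:
```python
from h import *
im=cv2.imread('pics/w2.png')
a=cv2.resize(im[160:340,180:400],None,fx=3.5,fy=3.3,interpolation=cv2.INTER_CUBIC)
cv2.imwrite('pics/w2z.png',np.clip(a.astype(float)*2,0,255).astype(np.uint8))
p=r.camera_params('scene'); s=r.read_state()
print(s['tcp_pos'],s['width'],'tcp px',proj(p,s['tcp_pos']),'grasp',proj(p,s['tcp_pos']+[0,0,.019]),'bar',proj(p,[.472,.386,.055]),proj(p,[.472,.386,.047]))
im=r.grab_frame('scene')[130:230,150:250]
cv2.imwrite('pics/s3.png',np.clip(cv2.resize(im,None,fx=6,fy=6,interpolation=cv2.INTER_CUBIC).astype(float)*2,0,255).astype(np.uint8))
pw=r.camera_params('wrist'); print(proj(pw,[.472,.386,.063]),proj(pw,s['tcp_pos']))
```

```text
[0.4709734  0.3876864  0.03703694] 0.05965680546272136 tcp px [[195.09185953 181.83549652]] grasp [[194.35428072 174.64667111]] bar [[195.15739452 175.19775818]] [[195.46643194 178.239177  ]]
[[282.6417145  248.80720142]] [[283.15580281 232.22682195]]
```

View pics/w2z.png

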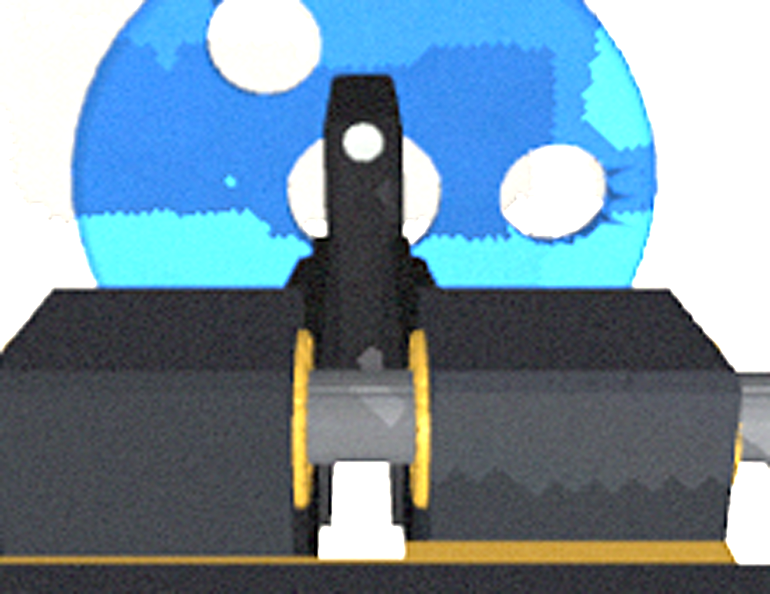

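View pics/s3.png

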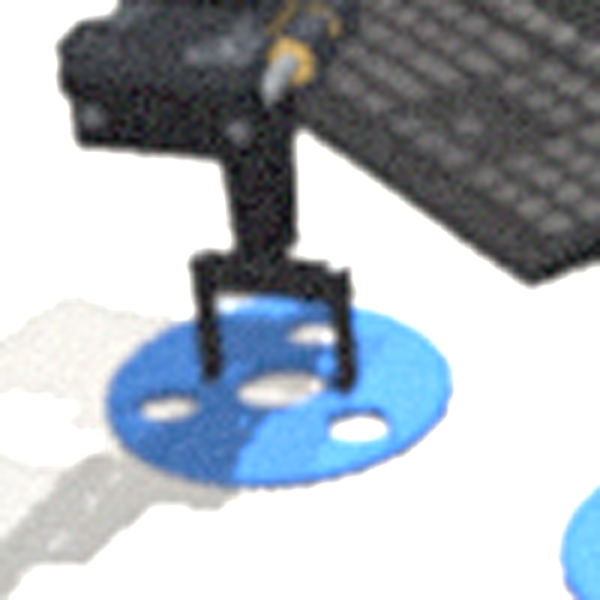

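Call:
servo_tool --series '[{"slide":[0,0,0],"roll":0,"gripper":0},{"slide":[0,0,0],"roll":0,"gripper":0},{"slide":[0,0,0],"roll":0,"gripper":0},{"slide":[0,0,0],"roll":0,"gripper":0}]'

```text
t: 3.2
tcp_pos: [0.4709, 0.3877, 0.0369]
ee_rot: [[0.749, 0.662, -0.0], [0.662, -0.749, 0.0], [-0.0, -0.0, -1.0]]
force: [0.3, 0.3, -0.6]
width: 0.002
```

Run:
```python
from h import *
s=r.read_state(); print(s['t'],s['tcp_pos'],s['width'],s['force'])
im=r.grab_frame('wrist'); cv2.imwrite('pics/w3.png',im)
a=cv2.resize(im[160:340,180:400],None,fx=3.5,fy=3.3,interpolation=cv2.INTER_CUBIC)
cv2.imwrite('pics/w3z.png',np.clip(a.astype(float)*3,0,255).astype(np.uint8))
```

```text
3.2 [0.47091382 0.3877168  0.03694824] 0.0018299526943640902 [ 0.30073891  0.31524041 -0.57068786]
```

View pics/w3z.png

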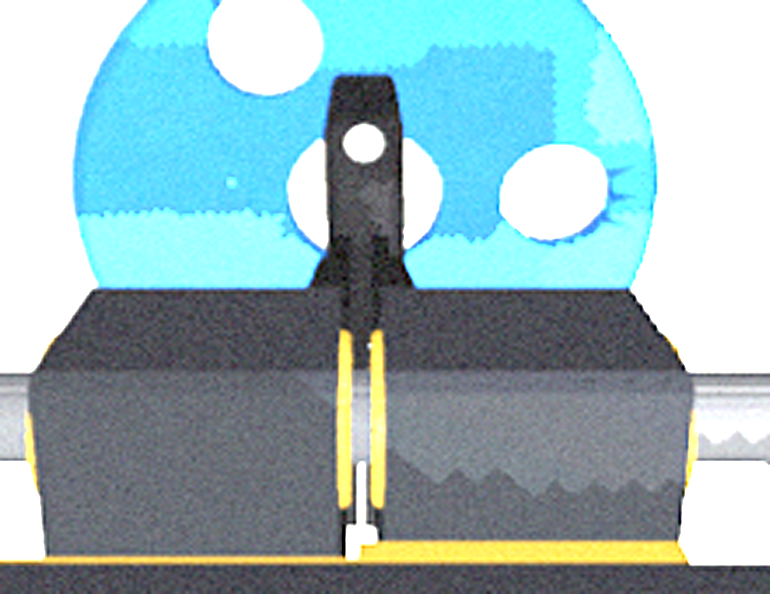

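Run:
```python
from h import *
from scipy.optimize import least_squares
D=np.pi/180
def Z(x,y): return [180+x/3.5-.4,160+y/3.3-.4]
p=r.camera_params('wrist'); a=-48.3*D
print(-p['R'].T@p['t'],p['intrinsics'][0,0], p['R'][2])
def pred(v,p):
    c=v[:2]; P=[]
    for g in (210,90):
        P.append(np.r_[c+.044*np.array([np.cos(v[2]+g*D),np.sin(v[2]+g*D)]),.008+v[3]])
    P.append(np.r_[c-.0285*np.array([np.cos(v[2]),np.sin(v[2])]),.063+v[3]])
    return proj(p,P)
obs=np.array([Z(265,44),Z(554,190),Z(363,142)])
print(pred([.472,.386,a,0],p)); print(obs)
s=least_squares(lambda v:(pred(v,p)-obs).ravel(),[.472,.386,a,0]); print('z offset of scene rel. camera',s.x,s.x[2]/D,s.fun)
q=dict(np.load('w1.npz'))
o1=np.array([[265.5,157],[319,186],[285,171]])
s=least_squares(lambda v:(pred(v,q)-o1).ravel(),[.472,.386,a,0]); print(s.x,s.fun)
```

```text
[0.4250067  0.43942795 0.23757229] 299.58106559255253 [ 0.16411885 -0.18644419 -0.96866071]
[[253.85795449 175.49492145]
 [337.58603136 222.48547793]
 [282.39210112 204.45391883]]
[[255.31428571 172.93333333]
 [337.88571429 217.17575758]
 [283.31428571 202.63030303]]
z offset of scene rel. camera [ 0.47251061  0.38750968 -0.81600285 -0.00586168] -46.75351944884284 [-0.3033133   1.26409503  0.20527195  0.87662065  0.08270031 -1.65294805]
[ 0.47308193  0.38750876 -0.82048822 -0.00931574] [ 0.60786849  0.45410508  0.33848034  0.33379703 -0.80927528 -0.67273336]
```

Call:
servo_tool --series '[{"slide":[0,0,10],"roll":0,"gripper":0},{"slide":[0,0,30],"roll":0,"gripper":0},{"slide":[0,0,60],"roll":0,"gripper":0},{"slide":[0,0,80],"roll":0,"gripper":0},{"slide":[0,0,80],"roll":0,"gripper":0}]'

```text
t: 3.88
tcp_pos: [0.4725, 0.3888, 0.1203]
ee_rot: [[0.749, 0.662, 0.005], [0.662, -0.749, 0.003], [0.005, 0.001, -1.0]]
force: [-0.3, -0.6, 0.3]
width: 0.001
```

Run:
```python
from h import *
s=r.read_state(); print(s['t'],s['tcp_pos'],s['width'],s['force'])
im=r.grab_frame('scene'); a=im[80:230,120:270]
p=r.camera_params('scene'); T=s['tcp_pos']; print('tcp',(proj(p,T)[0]-[120,80])*4,'grasp',(proj(p,T+[0,0,.019])[0]-[120,80])*4)
cv2.imwrite('pics/s4.png',np.clip(cv2.resize(a,None,fx=4,fy=4,interpolation=cv2.INTER_CUBIC).astype(float)*2,0,255).astype(np.uint8))
im=r.grab_frame('wrist')
cv2.imwrite('pics/w4.png',np.clip(cv2.resize(im,None,fx=1.4,fy=1.4).astype(float)*2,0,255).astype(np.uint8))
print(proj(r.camera_params('wrist'),T)*1.4)
```

```text
3.875 [0.47248904 0.38878549 0.12030326] 0.0013632076860235535 [-0.31275088 -0.57647368  0.30776821]
tcp [288.43112809 275.6477864 ] grasp [285.23544657 244.34686491]
[[400.62668778 327.82791707]]
```

View pics/s4.png

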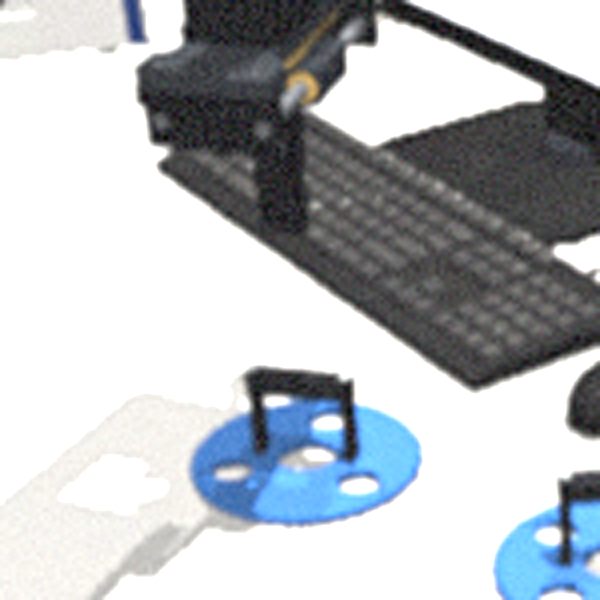

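View pics/w4.png

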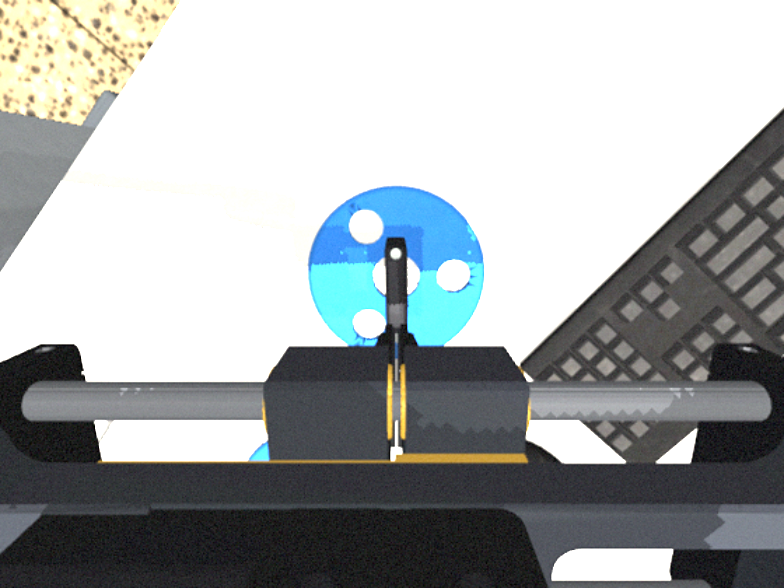

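Call:
servo_tool --series '[{"slide":[0,0,0],"roll":0,"gripper":50},{"slide":[0,0,0],"roll":0,"gripper":50},{"slide":[0,0,-15],"roll":0,"gripper":50},{"slide":[0,0,-35],"roll":0,"gripper":50},{"slide":[0,0,-45],"roll":0,"gripper":50}]'

```text
t: 4.6
tcp_pos: [0.4695, 0.3867, 0.0688]
ee_rot: [[0.749, 0.662, -0.003], [0.662, -0.749, -0.002], [-0.004, -0.001, -1.0]]
force: [0.3, -0.4, -0.4]
width: 0.473
```

Run:
```python
from h import *
s=r.read_state(); print(s['t'],s['tcp_pos'],s['width'],s['force'])
im=r.grab_frame('scene'); a=im[100:220,140:260]
p=r.camera_params('scene'); T=s['tcp_pos']; print('tcp',(proj(p,T)[0]-[140,100])*5)
cv2.imwrite('pics/s5.png',np.clip(cv2.resize(a,None,fx=5,fy=5,interpolation=cv2.INTER_CUBIC).astype(float)*2,0,255).astype(np.uint8))
im=r.grab_frame('wrist')
cv2.imwrite('pics/w5.png',np.clip(cv2.resize(im,None,fx=1.4,fy=1.4).astype(float)*2,0,255).astype(np.uint8))
```

```text
4.6 [0.46947699 0.38671249 0.06879406] 0.47269501123444807 [ 0.27679684 -0.40365986 -0.35228032]
tcp [267.42601494 350.48269727]
```

View pics/s5.png

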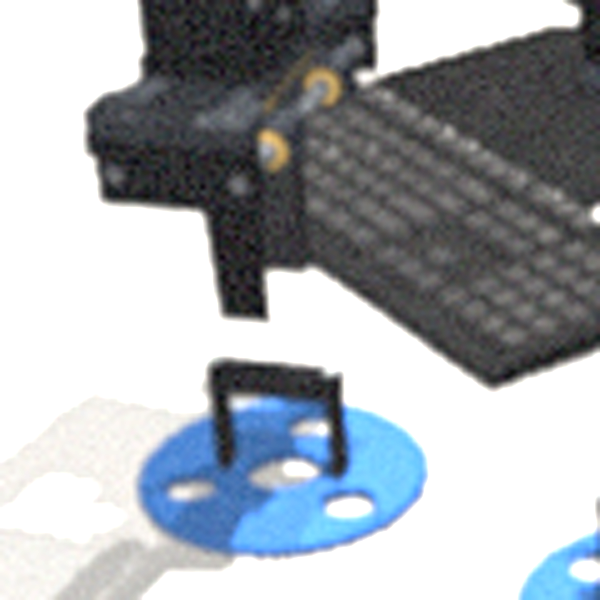

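View pics/w5.png

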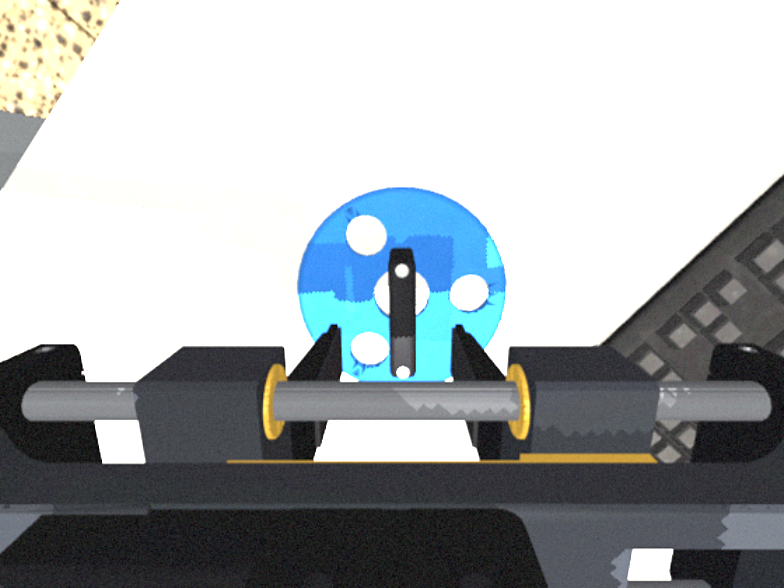

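Call:
servo_tool --series '[{"slide":[1,1,-15],"roll":0,"gripper":45},{"slide":[1,1,-30],"roll":0,"gripper":45},{"slide":[1,1,-40],"roll":0,"gripper":45},{"slide":[1,1,-46],"roll":0,"gripper":45},{"slide":[1,1,-50],"roll":0,"gripper":45}]'

```text
t: 5.32
tcp_pos: [0.4719, 0.3887, 0.0216]
ee_rot: [[0.749, 0.662, -0.0], [0.662, -0.749, -0.0], [-0.0, -0.0, -1.0]]
force: [1.3, 0.3, -0.1]
width: 0.475
```

Run:
```python
from h import *
s=r.read_state(); print(s['t'],s['tcp_pos'],s['width'],s['force'])
im=r.grab_frame('scene'); a=im[100:220,140:260]
cv2.imwrite('pics/s6.png',np.clip(cv2.resize(a,None,fx=5,fy=5,interpolation=cv2.INTER_CUBIC).astype(float)*2,0,255).astype(np.uint8))
im=r.grab_frame('wrist')
cv2.imwrite('pics/w6.png',np.clip(cv2.resize(im,None,fx=1.4,fy=1.4).astype(float)*2,0,255).astype(np.uint8))
```

```text
5.325 [0.47191844 0.38872948 0.02163709] 0.47516546028420653 [ 1.27443212  0.29865765 -0.06804562]
```

View pics/s6.png

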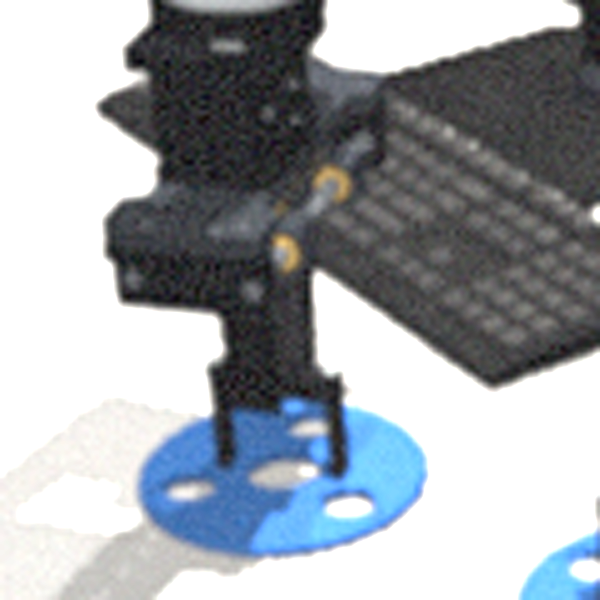

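View pics/w6.png

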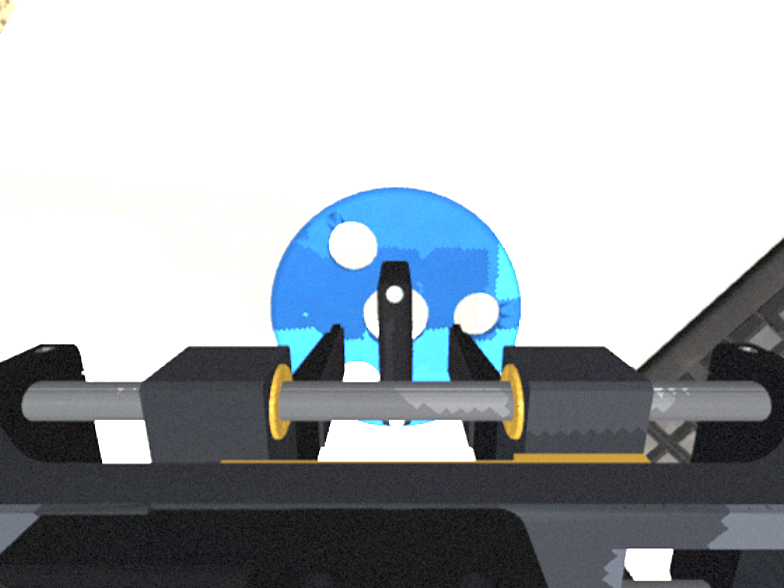

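Call:
servo_tool --series '[{"slide":[0,0,-5],"roll":0,"gripper":40},{"slide":[0,0,-8],"roll":0,"gripper":30},{"slide":[0,0,-8],"roll":0,"gripper":20},{"slide":[0,0,-8],"roll":0,"gripper":10},{"slide":[0,0,-8],"roll":0,"gripper":5}]' --force 40

```text
t: 6.05
tcp_pos: [0.4719, 0.3887, 0.0141]
ee_rot: [[0.749, 0.662, 0.0], [0.662, -0.749, 0.0], [0.0, 0.0, -1.0]]
force: [0.0, -1.6, -0.4]
width: 0.141
```

Call:
servo_tool --series '[{"slide":[0,0,0],"roll":0,"gripper":5},{"slide":[0,0,0],"roll":0,"gripper":5},{"slide":[0,0,0],"roll":0,"gripper":5}]' --force 40

```text
t: 6.42
tcp_pos: [0.4719, 0.3887, 0.0141]
ee_rot: [[0.749, 0.662, 0.0], [0.662, -0.749, -0.0], [0.0, 0.0, -1.0]]
force: [-0.7, -0.1, 1.3]
width: 0.144
```

Call:
servo_tool --series '[{"slide":[0,0,8],"roll":0,"gripper":5},{"slide":[0,0,28],"roll":0,"gripper":5},{"slide":[0,0,58],"roll":0,"gripper":5},{"slide":[0,0,88],"roll":0,"gripper":5},{"slide":[0,0,110],"roll":0,"gripper":5}]'

```text
t: 7.05
tcp_pos: [0.4727, 0.3892, 0.1271]
ee_rot: [[0.749, 0.662, 0.003], [0.662, -0.749, 0.002], [0.003, 0.0, -1.0]]
force: [0.1, 0.9, -2.1]
width: 0.144
```

Run:
```python
from h import *
s=r.read_state(); print(s['t'],s['tcp_pos'],s['width'],s['force'],s['joint_pos'])
im=r.grab_frame('scene'); a=im[60:260,90:340]
cv2.imwrite('pics/s7.png',cv2.resize(a,None,fx=3,fy=3,interpolation=cv2.INTER_CUBIC))
im=r.grab_frame('top');cv2.imwrite('pics/t7.png',cv2.resize(im[140:280,100:300],None,fx=4,fy=4,interpolation=cv2.INTER_CUBIC))
```

```text
7.05 [0.47267145 0.38924924 0.12705166] 0.14376443034535227 [ 0.06096626  0.8772551  -2.13370282] [ 6.01269826e-01  8.12903701e-02  1.79387178e+00 -1.17832165e-05
  1.26327412e+00 -1.22772494e-01]
```

View pics/s7.png

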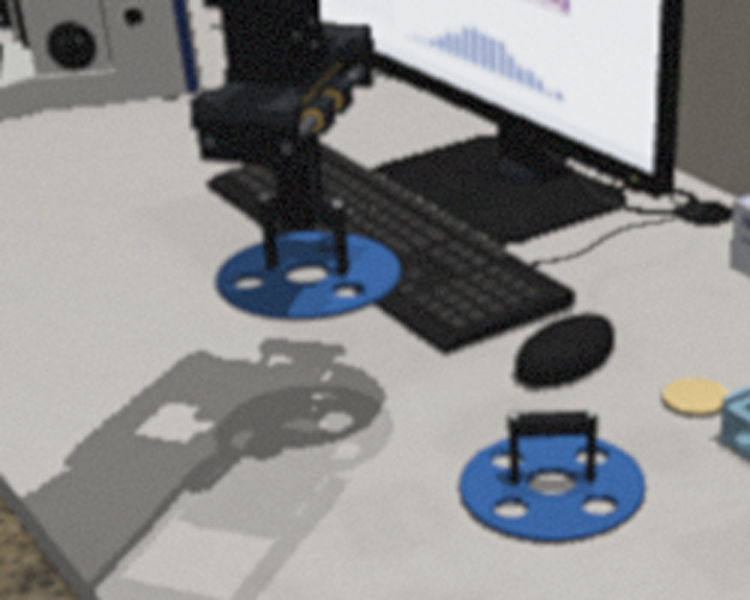

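View pics/t7.png

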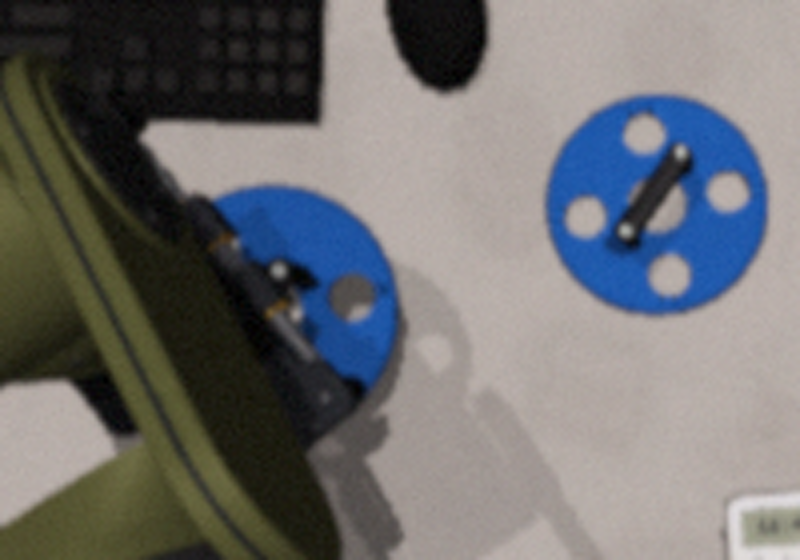

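Call:
servo_tool --series '[{"slide":[1,-20,0],"roll":-0.04,"gripper":5},{"slide":[4,-60,0],"roll":-0.11,"gripper":5},{"slide":[6,-105,0],"roll":-0.19,"gripper":5},{"slide":[9,-150,0],"roll":-0.27,"gripper":5},{"slide":[12,-195,0],"roll":-0.35,"gripper":5}]'

```text
t: 7.78
tcp_pos: [0.4824, 0.191, 0.1219]
ee_rot: [[0.932, 0.362, -0.003], [0.362, -0.932, -0.001], [-0.003, 0.0, -1.0]]
force: [0.9, -0.7, -1.6]
width: 0.143
```

Call:
servo_tool --series '[{"slide":[3,-45,0],"roll":-0.08,"gripper":5},{"slide":[6,-90,0],"roll":-0.16,"gripper":5},{"slide":[9,-135,0],"roll":-0.24,"gripper":5},{"slide":[12,-180,0],"roll":-0.32,"gripper":5},{"slide":[14,-225,0],"roll":-0.4,"gripper":5}]'

```text
t: 8.4
tcp_pos: [0.496, -0.0333, 0.122]
ee_rot: [[1.0, -0.03, -0.003], [-0.03, -1.0, 0.0], [-0.003, -0.0, -1.0]]
force: [0.6, -0.3, -2.4]
width: 0.147
```

Call:
servo_tool --series '[{"slide":[1,-40,0],"roll":-0.07,"gripper":5},{"slide":[2,-70,0],"roll":-0.12,"gripper":5},{"slide":[3,-90,0],"roll":-0.149,"gripper":5},{"slide":[3,-99,0],"roll":-0.149,"gripper":5},{"slide":[3,-99,0],"roll":-0.149,"gripper":5}]'

```text
t: 9.02
tcp_pos: [0.5005, -0.1302, 0.1235]
ee_rot: [[0.985, -0.174, -0.001], [-0.174, -0.985, 0.001], [-0.001, -0.001, -1.0]]
force: [0.2, 1.0, -3.2]
width: 0.143
```

Run:
```python
from h import *
s=r.read_state(); print(s['t'],s['tcp_pos'],s['ee_rot'][:,0],s['width'],s['force'])
im=r.grab_frame('scene'); a=im[190:390,260:500]; cv2.imwrite('pics/s8r.png',im)
cv2.imwrite('pics/s8.png',cv2.resize(a,None,fx=3,fy=3,interpolation=cv2.INTER_CUBIC))
im=r.grab_frame('top');cv2.imwrite('pics/t8r.png',im);cv2.imwrite('pics/t8.png',cv2.resize(im[150:270,330:470],None,fx=5,fy=5,interpolation=cv2.INTER_CUBIC))
im=r.grab_frame('wrist');cv2.imwrite('pics/w8.png',im)
```

```text
9.025 [ 0.50053588 -0.13019187  0.12346998] [ 0.98467939 -0.17437181 -0.00098976] 0.14297221403497976 [ 0.2287776   1.02221469 -3.24748737]
```

View pics/s8.png

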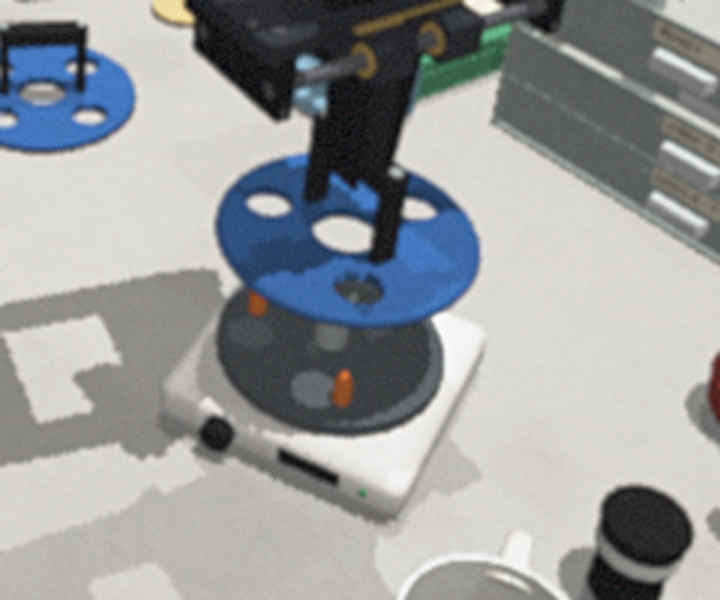

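View pics/t8.png

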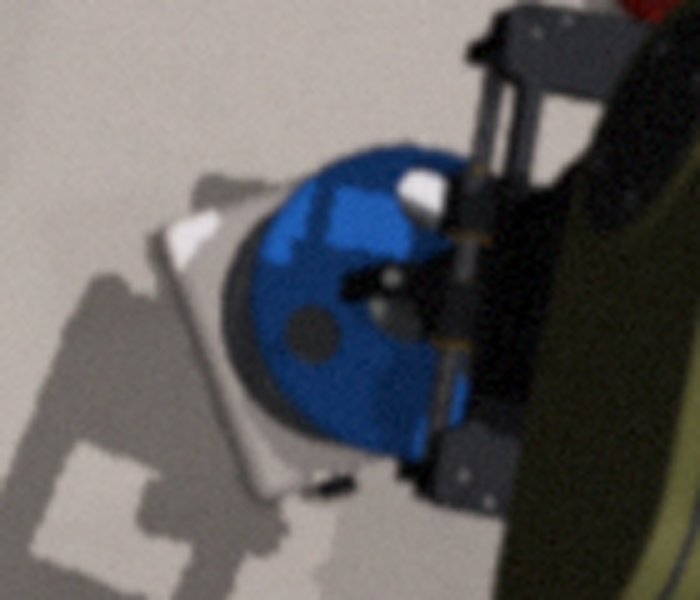

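View pics/w8.png

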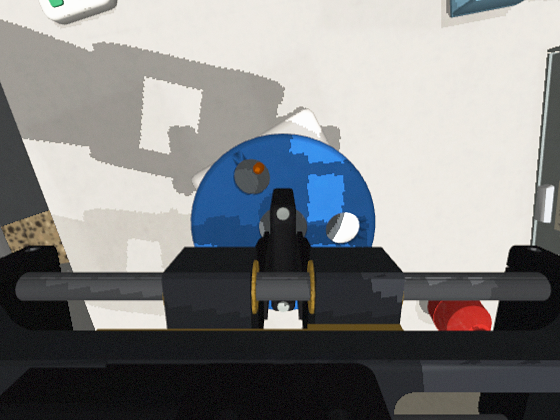

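```bash
cat > fit.py <<'E'
from h import *
from scipy.optimize import least_squares
from scipy.spatial.transform import Rotation as Ro
D=np.pi/180
def H(g,z=.004): return np.array([.044*np.cos(g*D),.044*np.sin(g*D),z])
# model frame: x along bar (bar at -100 world), so hole 90 -> -10, 210 -> 110, 330 -> 230
def fit(obs,cams,yaw0=-100,c0=(.5,-.13,.11)):
    def f(v):
        R=Ro.from_rotvec(v[3:])*Ro.from_euler('z',yaw0*D); e=[]
        for cam,m,uv in obs: e.append((proj(cams[cam],R.apply(m)+v[:3])[0]-uv))
        return np.concatenate(e)
    s=least_squares(f,[*c0,0,0,0],loss='soft_l1'); return s.x,f(s.x).reshape(-1,2)
E
python3 - <<'E'
from fit import *
cams={n:r.camera_params(n) for n in ('top','scene','wrist')}
S=lambda x,y:np.array([260+(x-1)/3,190+(y-1)/3]); T=lambda x,y:np.array([330+(x-2)/5,150+(y-2)/5])
o=[('scene',H(210),S(268,205)),('scene',H(330),S(358,291)),('scene',H(0,.004)*0+[0,0,.004],S(344,235)),
('top',H(210),T(313,333)),('top',H(90),T(423,195)),
('scene',np.array([.0285,0,.063]),S(397,174)),
('top',np.array([-.0285,0,.063]),T(393,277))]
x,e=fit(o,cams); print('both',np.round(x,4),'deg',np.round(x[3:]/D,1)); print(np.round(e,1))
ow=[('wrist',H(210),np.array([252,177.])),('wrist',H(90),np.array([343,227.])),('wrist',np.array([-.0285,0,.063]),np.array([283,213.])),('wrist',np.array([.0285,0,.063]),np.array([284,306.]))]
for cam,m,uv in ow:
    R=Ro.from_rotvec(x[3:])*Ro.from_euler('z',-100*D); print(uv,proj(cams[cam],R.apply(m)+x[:3]))
    R=Ro.from_euler('z',-100*D); print('  level',proj(cams[cam],R.apply(m)+[.5005,-.1315,.110]))
E
```

```text
both [ 0.5012 -0.1304  0.1082  0.0063 -0.0024 -0.0055] deg [ 0.4 -0.1 -0.3]
[[ 0.4 -0.4]
 [-0.   0.4]
 [ 0.9 -0.5]
 [-0.6  0.4]
 [ 0.   1.6]
 [ 0.4  0.1]
 [-1.   0.2]]
[252. 177.] [[252.52305554 177.28312158]]
  level [[251.39297139 179.36889953]]
[343. 227.] [[342.19467986 228.62313822]]
  level [[341.96527169 230.51489643]]
[283. 213.] [[283.26780581 212.92414512]]
  level [[282.23732587 215.10168652]]
[284. 306.] [[282.67898714 307.77233518]]
  level [[282.2731153  310.92386073]]
```

Call:
servo_tool --series '[{"slide":[-0.5,-1,-10],"roll":0,"gripper":5},{"slide":[-0.5,-1,-24],"roll":0,"gripper":5},{"slide":[-0.5,-1,-38],"roll":0,"gripper":5},{"slide":[-0.5,-1,-46],"roll":0,"gripper":5},{"slide":[-0.5,-1,-50],"roll":0,"gripper":5}]'

```text
t: 9.8
tcp_pos: [0.5, -0.1311, 0.0729]
ee_rot: [[0.985, -0.174, -0.001], [-0.174, -0.985, 0.0], [-0.001, -0.0, -1.0]]
force: [-0.2, -0.1, -2.7]
width: 0.146
```

Run:
```python
from h import *
s=r.read_state(); print(s['t'],s['tcp_pos'],s['ee_rot'][:,0],s['width'],s['force'])
im=r.grab_frame('scene'); a=im[190:390,260:500]
cv2.imwrite('pics/s9.png',cv2.resize(a,None,fx=3,fy=3,interpolation=cv2.INTER_CUBIC))
im=r.grab_frame('wrist');cv2.imwrite('pics/w9.png',im)
```

```text
9.8 [ 0.49998064 -0.13113518  0.0729411 ] [ 0.9847175  -0.17415415 -0.00133333] 0.14645644005908942 [-0.20443    -0.13157302 -2.66313384]
```

View pics/s9.png

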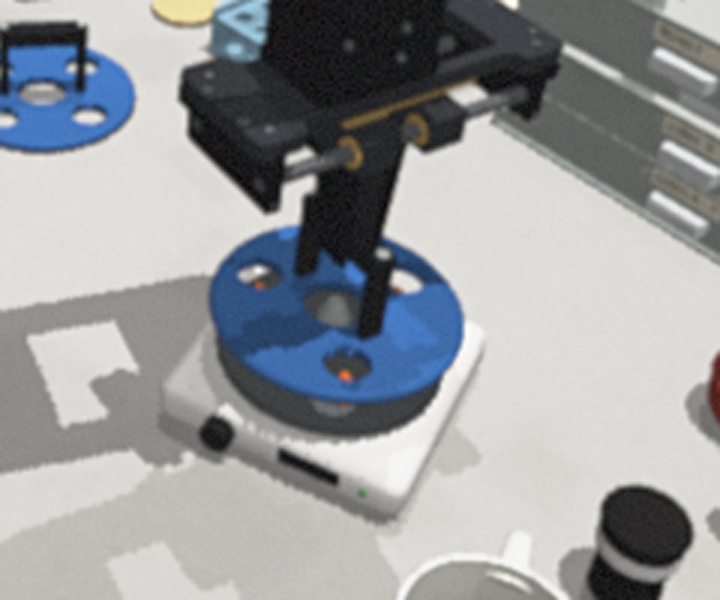

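View pics/w9.png

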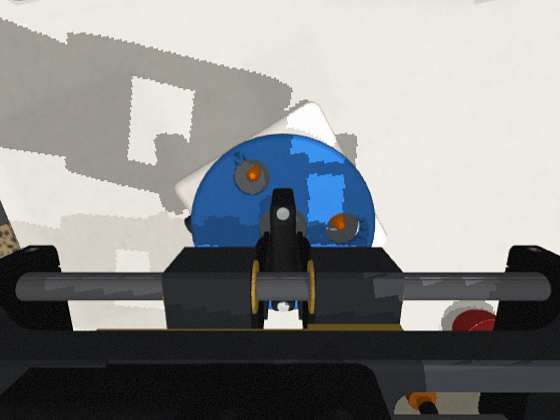

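Call:
servo_tool --series '[{"slide":[0,0,-4],"roll":0,"gripper":5},{"slide":[0,0,-8],"roll":0,"gripper":5},{"slide":[0,0,-11],"roll":0,"gripper":5},{"slide":[0,0,-13],"roll":0,"gripper":5},{"slide":[0,0,-14],"roll":0,"gripper":5}]'

```text
t: 10.52
tcp_pos: [0.5004, -0.1313, 0.0598]
ee_rot: [[0.985, -0.174, -0.0], [-0.174, -0.985, 0.0], [-0.0, -0.0, -1.0]]
force: [-0.4, 0.3, -3.0]
width: 0.144
```

Call:
servo_tool --series '[{"slide":[0,0,-0.7],"roll":0,"gripper":5},{"slide":[0,0,-1.3],"roll":0,"gripper":5},{"slide":[0,0,-2],"roll":0,"gripper":5},{"slide":[0,0,-2],"roll":0,"gripper":5}]'

```text
t: 11.02
tcp_pos: [0.5004, -0.1313, 0.0579]
ee_rot: [[0.985, -0.174, -0.0], [-0.174, -0.985, 0.0], [-0.0, 0.0, -1.0]]
force: [-0.1, 1.0, -2.0]
width: 0.149
```

Call:
servo_tool --series '[{"slide":[0,0,-0.7],"roll":0,"gripper":5},{"slide":[0,0,-1.4],"roll":0,"gripper":5},{"slide":[0,0,-2],"roll":0,"gripper":5},{"slide":[0,0,-2.6],"roll":0,"gripper":5},{"slide":[0,0,-2.6],"roll":0,"gripper":5}]'

```text
t: 11.65
tcp_pos: [0.5004, -0.1313, 0.0553]
ee_rot: [[0.985, -0.174, -0.0], [-0.174, -0.985, 0.0], [-0.0, -0.0, -1.0]]
force: [0.1, 0.1, -1.4]
width: 0.148
```

Call:
servo_tool --series '[{"slide":[0,0,-0.4],"roll":0,"gripper":5},{"slide":[0,0,-0.8],"roll":0,"gripper":5},{"slide":[0,0,-0.8],"roll":0,"gripper":5}]'

```text
t: 12.02
tcp_pos: [0.5004, -0.1313, 0.0545]
ee_rot: [[0.985, -0.174, -0.0], [-0.174, -0.985, 0.0], [-0.0, -0.0, -1.0]]
force: [-0.6, -0.3, -2.6]
width: 0.146
```

Call:
servo_tool --series '[{"slide":[0,0,-0.3],"roll":0,"gripper":5},{"slide":[0,0,-0.6],"roll":0,"gripper":5},{"slide":[0,0,-0.6],"roll":0,"gripper":5}]'

```text
t: 12.4
tcp_pos: [0.5005, -0.1313, 0.0541]
ee_rot: [[0.985, -0.174, 0.0], [-0.174, -0.985, -0.0], [0.0, 0.0, -1.0]]
force: [-0.3, -0.6, -1.1]
width: 0.145
```

Call:
servo_tool --series '[{"slide":[0,0,-0.3],"roll":0,"gripper":5},{"slide":[0,0,-0.6],"roll":0,"gripper":5},{"slide":[0,0,-0.6],"roll":0,"gripper":5}]'

```text
t: 12.78
tcp_pos: [0.5005, -0.1313, 0.054]
ee_rot: [[0.985, -0.174, -0.0], [-0.174, -0.985, 0.0], [-0.0, 0.0, -1.0]]
force: [-4.5, 0.9, 5.6]
width: 0.146
```

Run:
```python
from h import *
s=r.read_state(); print(s['t'],s['tcp_pos'],s['force'])
im=r.grab_frame('scene'); a=im[190:390,260:500]
cv2.imwrite('pics/s10.png',cv2.resize(a,None,fx=3,fy=3,interpolation=cv2.INTER_CUBIC))
```

```text
12.775 [ 0.50045103 -0.13131463  0.05404608] [-4.54918657  0.92743841  5.60889224]
```

View pics/s10.png

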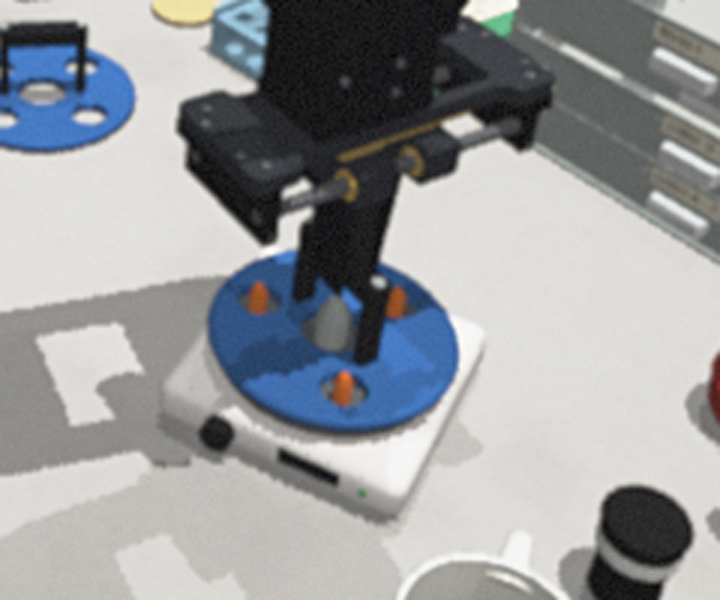

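The plate is seated, with the studs and spindle showing through it. Next I let go and raise the gripper straight up.

Call:
servo_tool --series '[{"slide":[0,0,0.4],"roll":0,"gripper":14},{"slide":[0,0,0.4],"roll":0,"gripper":20},{"slide":[0,0,0.4],"roll":0,"gripper":30},{"slide":[0,0,0.4],"roll":0,"gripper":45},{"slide":[0,0,0.4],"roll":0,"gripper":50}]'

```text
t: 13.45
tcp_pos: [0.5005, -0.1313, 0.0537]
ee_rot: [[0.985, -0.174, 0.0], [-0.174, -0.985, -0.0], [0.0, 0.0, -1.0]]
force: [-0.5, -0.3, 0.6]
width: 0.471
```

Call:
servo_tool --series '[{"slide":[0,0,0],"roll":0,"gripper":50},{"slide":[0,0,10],"roll":0,"gripper":50},{"slide":[0,0,30],"roll":0,"gripper":50},{"slide":[0,0,65],"roll":0,"gripper":50},{"slide":[0,0,100],"roll":0,"gripper":50}]'

```text
t: 14.08
tcp_pos: [0.5004, -0.1313, 0.1554]
ee_rot: [[0.985, -0.174, 0.0], [-0.174, -0.985, -0.0], [0.0, 0.0, -1.0]]
force: [0.8, -0.3, 0.7]
width: 0.524
```

Call:
servo_tool --series '[{"slide":[0,45,15],"roll":0,"gripper":50},{"slide":[0,95,25],"roll":0,"gripper":50},{"slide":[-20,140,25],"roll":0,"gripper":50},{"slide":[-40,180,25],"roll":0,"gripper":50},{"slide":[-50,200,25],"roll":0,"gripper":50}]'

```text
t: 14.7
tcp_pos: [0.4497, 0.0704, 0.1797]
ee_rot: [[0.985, -0.172, 0.001], [-0.172, -0.985, 0.0], [0.001, -0.0, -1.0]]
force: [0.9, 0.6, -0.1]
width: 0.525
```

Run:
```python
from h import *
s=r.read_state(); print(s['t'],s['tcp_pos'],s['force'],s['width'])
im=r.grab_frame('scene'); a=im[190:390,260:500]
cv2.imwrite('pics/s11.png',cv2.resize(a,None,fx=3,fy=3,interpolation=cv2.INTER_CUBIC))
im=r.grab_frame('top');cv2.imwrite('pics/t11.png',cv2.resize(im[130:270,240:460],None,fx=3.5,fy=3.5,interpolation=cv2.INTER_CUBIC))
```

```text
14.7 [0.44970351 0.07038933 0.17969566] [ 0.88630683  0.55833767 -0.14943412] 0.5254649787098652
```

View pics/s11.png

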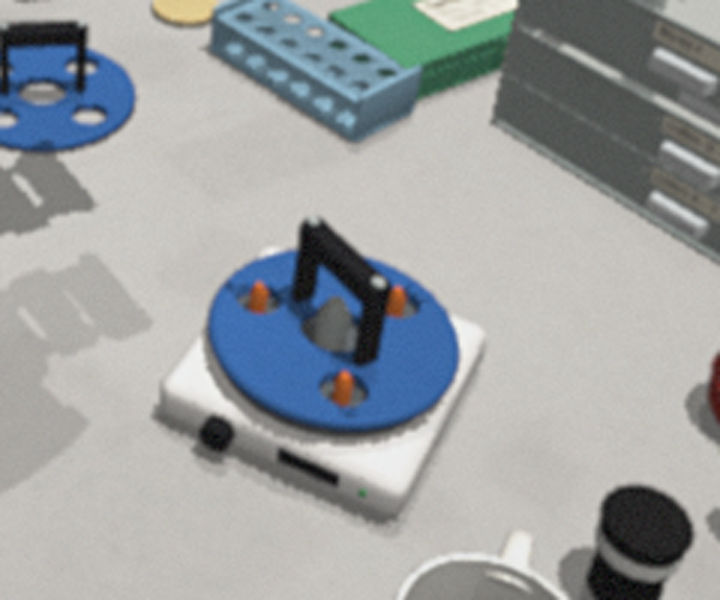

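View pics/t11.png

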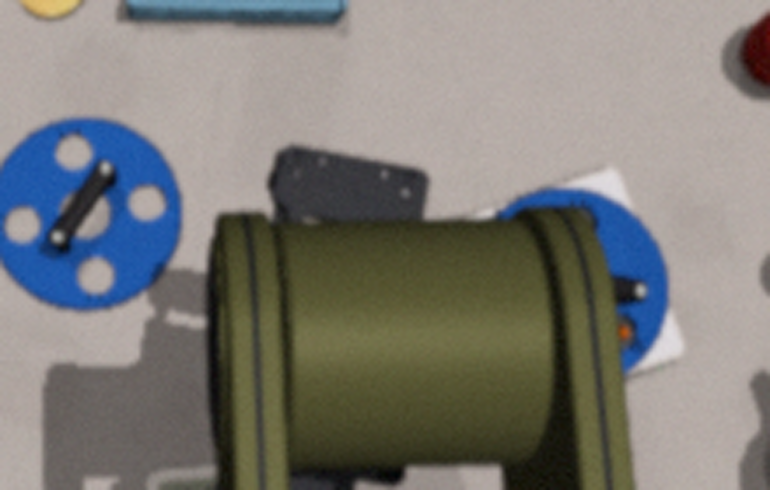

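Run:
```python
from fit import *
cams={'scene':r.camera_params('scene')}
S=lambda x,y:np.array([260+(x-1)/3,190+(y-1)/3])
R=Ro.from_euler('z',-100*D)
for m,uv in ((H(210,.008),S(257,301)),(H(330,.008),S(344,389)),(np.array([.0285,0,.063]),S(379,283)),(np.array([-.0285,0,.063]),S(313,222))):
    print(uv,proj(cams['scene'],R.apply(m)+[.5005,-.1315,.040])[0])
print(r.finish_job())
```

```text
[345.33333333 290.        ] [346.02691111 288.31017634]
[374.33333333 319.33333333] [374.21396722 318.34129018]
[386. 284.] [386.27190301 283.51688777]
[364.         263.66666667] [363.74291228 262.11251136]
the job is handed in; nothing more can be done
None
```

The three-hole platform is on the shaker, flat and fully home, with the spindle and all three orange studs through it. I let go, moved the arm clear and handed the job in at about 15 s. The four-hole platform was not touched.

- **Missed first grasp:** the fingers shut just above the handle without disturbing anything. In the images the fingertips were about 27 mm above the reported TCP. I went lower and gripped the bar properly; the opening read 13.7 mm against its 14 mm width.
- **Seating:** the plate touched down at a tool height of 54.1 mm, exactly 40 mm above the pick height of 14.1 mm. The upward force there was about 6 N.
- **After letting go:** the scene picture shows the platform level with the studs inside its holes. Its holes and handle ends were within 2 pixels of where the home pose puts them. The top view was partly blocked by the arm, so it does not confirm the fit.

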